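# Load the stamping slide and hold it in its notch

## Robot

A 6-joint arm with a two-finger parallel gripper is mounted at the origin on the work surface. World frame = base frame: x ahead of the robot, y to its left, z up, the work surface at z = 0. Lengths are in mm, angles in rad, forces in N, time in s.
With the tool pointing down it reaches from about 275 to 750 mm from the base axis. Payload 10.2 kg.
Tool frame: the origin (TCP) lies midway between the tips of the shut fingers; the grasp point (between the pads) lies 19 mm behind it; z points along the fingers, y is the direction in which the jaws open and shut (so a half turn about z gives the same grasp; the last joint's range is limited). The gripper opens to 85 mm and grips with 20 to 120 N. Pads are 22 mm wide; open, the fingers measure 114 mm over their backs; the gripper's body (76 mm by 85 mm) begins 54 mm behind the grasp point. The pads swing forward as they close: fully open they stand 13 mm farther back than shut.
Start: joints at [-1.555, 0.313, 1.498, -0, 1.331, -0.223], TCP at [124.168, -510.111, 231.294] pointing down, gripper open.
Joint ranges: [-2.94, 2.94], [-0.97, 2.17], [0.19, 2.56], [-1.23, 4.37], [0.02, 3.11], [-2.88, 2.88]. Speed limits (rad/s): [2.39, 2.39, 3.01, 3.14, 3.14, 3.14].

## Interface

Orientations are given as a unit quaternion [x, y, z, w].
In Python, from cell import bot gives the robot as it stands. The module is installed in compiled form; this text tells all that it offers.
- The arm moves only by the tool arm_command, never from a script. Its arguments are lists of equal length, an entry for each row: "xyz": the shift along the tool's x, y, z in m, a list of three; "roll": the turn about the tool's z in rad; "gripper": the gripper's target within -1 to 1 (shut at 1, half-way at 0, fully open at -1). A call has 1 to 5 rows; each row is the pose to reach, as a shift and turn from the pose commanded when the call began, along the tool's axes at that moment; what a row does not reach only later rows make up. A row lasts 1/10 s, in which the tool goes at most 50 mm and 8.59 degrees, less where a joint would pass 70% of its speed; a pose out of reach is approached as far as the arm can. A call with a gripper value outside its range is refused whole. The fingers move at their own pace and stop on an object; "grip_force" is the grip in N (left out, the last holds). Time passes only in rows, so rows that repeat a pose let the fingers close. It gives the time, the measured TCP pose, the force and the opening at its end, in the units of the state.
- bot.observe(): the state, without advancing time (a new reading comes with each control period).
- bot.grab_frame(name): name is "side" or "top"; returns a dict with "image" (384x512x3 uint8, blue, green, red), "z_map" (384x512 float32, mm along the optical axis (not along the pixel's ray), 0 where there is no reading), "fx", "fy", "cx", "cy" (pixels), "T" (4x4, takes a point from camera to world coordinates). Camera axes: x right, y up, looking along -z (the intrinsics and any distortion apply to the point x, -y, -z); pixel columns grow to the right and rows downward; lengths in mm; the calibration is good to about 2 mm. A picture is of the moment at which its call begins.
- bot.job_done(): hands the job in, once; it reports no verdict.
Trained networks look in the newest picture that a camera, given by its name, has taken for a name from the list of things; names that differ only in an ending like _2 or _b are one class to them, and where a whole thing is asked for, a point or a joint stands for the part that bears it (a point fixed in the world has none). Each returns a list of dicts, best first, with "score" (0 to 1); they miss things now and then, are a little off and sometimes report something else, mostly with a low value. They report only what shows in the picture. A call takes as long as a camera call. They do not tell look-alikes from the thing itself.
- bot.trace(camera, name): "region" (384x512 bool, what is visible of it) and "uv" ([column, row] in pixels, amid what is visible of it).
- bot.mark_of(camera, name): "uv" ([column, row] in pixels: a listed point, or the origin of a listed thing).
The state is a dict: "time": time; "joints": joint angles; "joint_velocities": joint speeds; "joint_efforts": joint torques, N m; "tool_pos": TCP position; "ee_rot": TCP orientation; "ft_force": force on the tool from outside, world axes, zero at the start; "moment": the same for the moment, N m; "finger_gap": opening from 0.0 (shut) to 1.0 (fully open).
Only numpy, scipy, OpenCV 4.12 (cv2) and the standard library are available. Lean on these libraries where they do the work, as an engineer would, in place of code of your own. Each camera call takes 0.05 s, during which the arm holds its last target. There are 200 camera calls.

## Task

Lay the oblong beech blank flat in the nest of the stamping jig's carriage while the carriage is still at its loading end, and let go of it. Then take the carriage's upright knob and slide it along the rails, with the blank aboard, until you feel the spring ball drop into its notch under the stamp guide. Finish there still holding the knob between the fingers, so that the slide is steady for the stamp blow, and leave the other things on the table where they are.

Things in the scene. Friction and masses are not known exactly. Their poses are not given: they have to be found in the camera images.
- blank: oblong beech block, 60 x 30 x 20 mm, lying flat and loose on the table, about 30 g. Origin: centre of its underside; x along the 60 mm, y along the 30 mm, z up. (The other small beech piece, a round disc, is not it.)
- jig: fixed jig: grey base 340 mm long, two aluminium rails (44 mm high) along its y; origin on the table under mid-rails, z up. The carriage slides to +y. Towards that end the stamp guide: a dark post at the +x side with an arm and a 30 mm steel bush over the rails (underside 75, top 103, post 112 mm above the table), set anew along the rails each time, together with the notch hidden below.
- carriage (a joint): position of the carriage along the rails, 0 (loading end) to 0.12 m (far stop), growing to the jig's +y. Starts between 0 and 0.02; stays where it is left; about 4 N of drag. The notch is felt somewhere between 0.068 and 0.105, not known beforehand; in it the nest is right under the guide's bush.
- nest (a point): centre of the nest floor on the carriage, 46 mm above the table, axes as the jig's. A shallow frame, inside 66 mm (along jig y) x 36 mm (along jig x), walls 5 mm thick and 6 mm high: the blank lies with its long side along the rails, 3 mm free all round, its top 14 mm over the walls.
- knob (a point): grip point on the carriage's knob, an upright steel post, 18 mm diameter, its top 96 mm above the table and 50 mm above the carriage, with a round foot 28 mm wide and 6 mm high. The point is on the post's axis, 80 mm above the table, 105 mm from the nest centre towards the jig's -y. Axes as the jig's.
- ball (a joint): drop (m) of the 16 mm spring ball under the carriage, out of sight: about 0 on the flat strip, 0.003 in the notch; over 0.0013 (within 2 mm of centre) counts as seated. Coming in, the drag fades over 6 mm and turns to a slight pull; from about 2 mm out a carriage let loose centres itself. Pushing it on out of the seat takes about 13 N, drag included.
- disc: bystander: round beech disc, 45 mm across, 20 mm high, loose near the blank. Origin: centre of its underside.
- mallet: bystander: wooden mallet lying on the table right of the jig; handle 26 mm thick, 200 mm long towards its -x from the origin, head 65 x 110 x 56 mm centred 45 mm towards its +x. Origin: on the table, where the handle meets the head.
- bottle: bystander: clear plastic bottle, 44 mm across, 120 mm high, standing. Origin: centre of its underside.
- cup: bystander: blue ceramic cup, 76 mm across, 90 mm high, standing. Origin: centre of its underside.
Not all that is in view belongs to the job. What is shaped like the blank but orange or red is not meant.

How it is judged:
By the outcome, as a careful person would: the job done as asked, in the order asked, and still so for the second after the job is handed in, while the arm keeps its last pose, push and grip.
It also fails if it takes over 54 s, if anything falls off the work surface, if the arm or the gripper's body presses on something with over 40 N, if the wrist force passes 120 N, or if a joint passes its speed limit or range.

## Working session

There is one attempt and no reset: what is moved stays moved. The work goes in short steps, Python scripts to look and compute and a tool call to move; the robot and the scene stay as the last step left them, time stands still between calls to the robot, and variables do not carry over. Pictures are saved under pics/ and viewed, about 8 in all and at most 12, crops included, and the job is handed in when it is done.

Besides the shell and the picture viewer there is one more tool, called after ">>>" as name(argument=value, ...) on one line, values as JSON. arm_command: Moves the arm, as the interface text tells. Its arguments: {"type":"object","properties":{"xyz":{"type":"array"},"roll":{"type":"array"},"gripper":{"type":"array"},"grip_force":{"type":"number"}},"required":["xyz","roll","gripper"]}

```bash
mkdir -p pics
cat > h.py <<'E'
import numpy as np, cv2
from cell import bot
def px2w(f,uv,z=None):
    """pixel -> world; with depth map, or on plane z (mm)"""
    u,v=uv; d=np.array([(u-f["cx"])/f["fx"],-(v-f["cy"])/f["fy"],-1.0])
    T=np.array(f["T"])
    if z is None:
        return (T@np.r_[d*f["z_map"][int(round(v)),int(round(u))],1])[:3]
    r=T[:3,:3]@d; o=T[:3,3]; return o+r*(z-o[2])/r[2]
def cloud(f,region):
    v,u=np.nonzero(region&(f["z_map"]>0)); zz=f["z_map"][v,u]
    P=np.stack([(u-f["cx"])/f["fx"]*zz,-(v-f["cy"])/f["fy"]*zz,-zz,np.ones_like(zz)])
    return (np.array(f["T"])@P)[:3].T
E
python3 - <<'E'
from h import *
np.set_printoptions(precision=1,suppress=True)
s=bot.observe();print(s)
ims=[]
for c in("top","side"):
    f=bot.grab_frame(c);ims.append(f["image"].copy());print(c,{k:f[k] for k in f if k not in("image","z_map")})
    cv2.imwrite(f"pics/{c}0.png",f["image"])
    for n in("blank","disc","jig","carriage","knob","nest","mallet","bottle","cup"):
        if n not in("nest","knob"):
            for r in bot.trace(c,n)[:3]:
                P=cloud(f,r["region"]);print(c,"trace",n,round(r["score"],2),np.round(r["uv"]),len(P),np.median(P,0) if len(P) else "",P.min(0),P.max(0)) if len(P) else 0
        if n in("nest","knob","jig","blank"):
            for r in bot.mark_of(c,n)[:3]:
                print(c,"mark",n,round(r["score"],2),np.round(r["uv"]),px2w(f,r["uv"],{"nest":46,"knob":80}.get(n,0)))
cv2.imwrite("pics/a.png",cv2.resize(np.vstack(ims),(512*600//768*1,600)) if 0 else ims[0])
E
```

```text
{'time': 0.0, 'joints': array([-1.6,  0.3,  1.5,  0. ,  1.3, -0.2]), 'joint_velocities': array([ 0., -0., -0.,  0.,  0., -0.]), 'joint_efforts': array([ -0. , -41.2, -26. ,  -0. ,   0. ,  -0. ]), 'tool_pos': array([ 124.2, -509.8,  230.7]), 'ee_rot': array([ 1. ,  0.1,  0. , -0. ]), 'ft_force': array([ 0.6,  0.8, -0. ]), 'moment': array([ 0., -0.,  0.]), 'finger_gap': 1.0032067988976134}
top {'fx': 348.50091668876746, 'fy': 348.50091668876746, 'cx': 258.32227298708665, 'cy': 189.61414119864034, 'T': array([[   0. ,    1. ,   -0.1,  439.1],
       [  -1. ,    0. ,    0. ,    3.8],
       [   0. ,    0.1,    1. , 1041.5],
       [   0. ,    0. ,    0. ,    1. ]])}
top trace blank 0.7 [104. 231.] 267 [370.2 433.   17.9] [339.9 414.3  -2.5] [402.1 465.7  23.8]
top trace blank 0.69 [138. 249.] 245 [329.9 334.4  17.9] [299.5 309.4  -0.1] [361.4 360.5  24.3]
top trace blank 0.56 [142. 212.] 241 [434.2 339.   18.1] [405.  315.   -3.4] [466.8 362.5  22.6]
top mark blank 0.62 [139. 249.] [325.  345.3   0. ]
top mark blank 0.61 [114. 198.] [475.8 424.7   0. ]
top mark blank 0.58 [108. 232.] [37
[... 1725 characters left out ...]
8.] [502.5 -45.7   0. ]
side trace carriage 0.9 [262. 208.] 698 [ 509.3 -103.7   46.3] [ 462.3 -184.7   34.6] [557.9 -11.8  96.6]
side trace carriage 0.2 [333. 287.] 1621 [ 497.4 -474.2   41.1] [ 393.2 -649.6   -1.3] [ 590.6 -387.3   60.9]
side mark knob 0.8 [273. 212.] [ 509.4 -160.2   80. ]
side mark knob 0.7 [193. 157.] [396.5 256.   80. ]
side mark nest 0.68 [254. 202.] [497.  -59.8  46. ]
side trace mallet 0.98 [334. 286.] 1598 [ 499.7 -472.    41.4] [ 394.1 -649.6   -2.6] [ 623.4 -391.3   60.9]
side trace bottle 0.54 [244. 136.] 195 [681.  313.2  59.6] [663.7 300.2  -1.4] [746.4 398.2 121.6]
side trace cup 0.72 [220. 115.] 310 [629.6 484.8  61.7] [596.2 464.8  -5. ] [669.3 559.7  93.7]
```

View pics/top0.png

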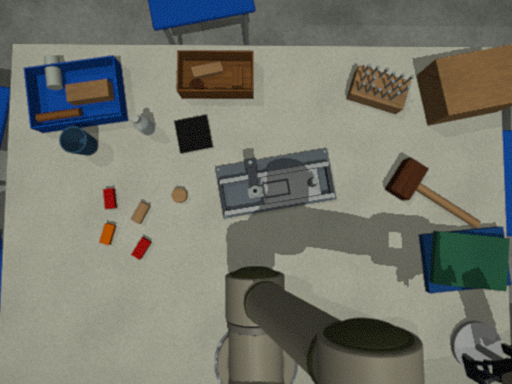

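View pics/side0.png

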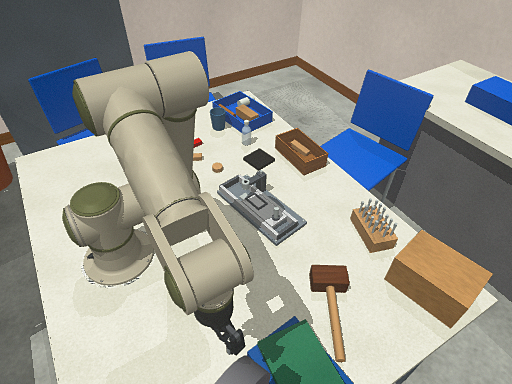

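The top view shows these candidates for the blank:
- Beech oblong at (141,211).
- Red blocks at (110,198) and (142,247), and an orange one at (107,233). These are look-alikes by shape.
- Round disc at (179,194).
- Beech pieces in the blue bin (88,92) and the tray (207,70). These aren't loose on the table.

I choose (141,211) and will check it in a crop. The jig is at about (275,185), with the guide at (254,190) and the knob at (314,181).

Run:
```python
from h import *
np.set_printoptions(precision=4,suppress=True)
s=bot.observe();print(s["ee_rot"],s["tool_pos"])
f=bot.grab_frame("top");im=f["image"]
A=cv2.resize(im[180:265,85:205],(720,510),interpolation=cv2.INTER_CUBIC)
B=cv2.resize(im[140:225,205:345],(720,437),interpolation=cv2.INTER_CUBIC)
cv2.imwrite("pics/c1.png",A);cv2.imwrite("pics/c2.png",B)
for r in bot.trace("top","blank"):
    P=cloud(f,r["region"]);Q=P[(P[:,2]>12)]
    print(r["uv"],r["score"],cv2.minAreaRect(Q[:,:2].astype(np.float32)),Q[:,:2].mean(0))
for n in("jig","carriage"):
    r=bot.trace("top",n)[0];P=cloud(f,r["region"])
    Q=P if n=="jig" else P[(P[:,2]>38)&(P[:,2]<60)]
    print(n,cv2.minAreaRect(Q[:,:2].astype(np.float32)))
    if n=="jig":
        # rail tops
        R=P[(P[:,2]>66)];print("high pts",cv2.minAreaRect(R[:,:2].astype(np.float32)),len(R))
        for lo,hi in((85,92),(92,98),(98,108),(108,120)):
            q=P[(P[:,2]>lo)&(P[:,2]<hi)];print(lo,len(q),q.mean(0) if len(q) else"")
```

```text
[ 0.9929  0.1191 -0.     -0.    ] [ 124.1848 -510.1041  231.2896]
[139.4, 248.3] 0.78 ((329.64617919921875, 336.2054443359375), (30.38449478149414, 59.752098083496094), 58.314208984375) [330.1072 335.5555]
[141.6, 211.2] 0.64 ((433.533447265625, 341.023193359375), (30.125263214111328, 60.09626770019531), 62.578956604003906) [433.0668 340.2502]
[104.1, 232.8] 0.57 ((371.41619873046875, 435.4784240722656), (31.819583892822266, 58.99612045288086), 75.42878723144531) [371.1567 434.9077]
[290.7, 184.1] 0.31 ((512.1674194335938, -101.80250549316406), (75.42477416992188, 171.78106689453125), 9.918648719787598) [511.2763 -97.5989]
jig ((522.2421875, -58.93707275390625), (159.7704315185547, 343.0691833496094), 10.25578784942627)
high pts ((520.9181518554688, -157.78846740722656), (15.262343406677246, 15.373623847961426), 86.08100891113281) 43
85 9 [ 521.4661 -156.3958   89.2887]
92 25 [ 521.1745 -158.295    94.9039]
98 1 [ 525.2726 -159.1996   98.0866]
108 0 
carriage ((512.05419921875, -97.10847473144531), (83.5368423461914, 164.7187957763672), 7.899648189544678)
```

View pics/c1.png

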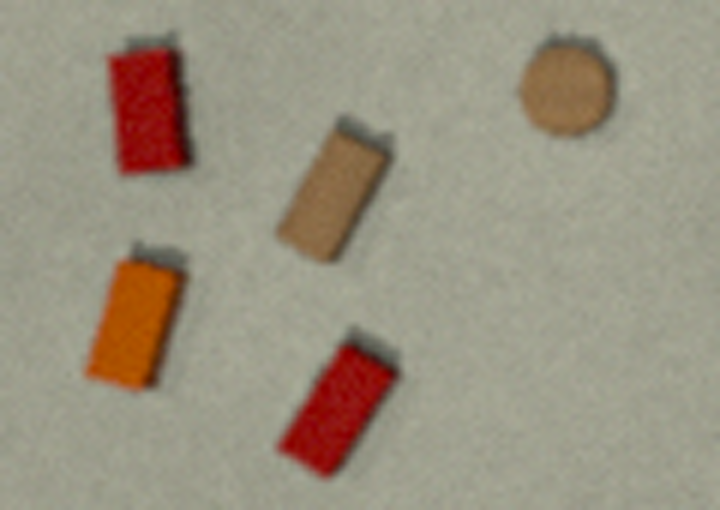

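View pics/c2.png

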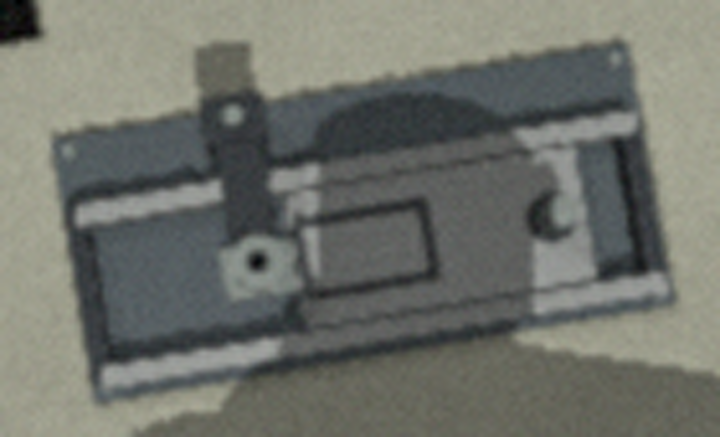

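Crop 1 confirms the beech oblong at full-frame (141,211), clear of the red, orange and round pieces. Crop 2 shows the empty nest at (277,188), the bush at (255,191) and the knob at about (314,182). The jig's yaw is about 10°.

Next I travel over the blank.

>>> arm_command(xyz=[[0.143,-0.151,0],[0.143,-0.151,0],[0.143,-0.151,0],[0.143,-0.151,0],[0.143,-0.151,0]], roll=[0,0,0,0,0], gripper=[-0.2,-0.2,-0.2,-0.2,-0.2], grip_force=40)

```text
time: 1.9
tool_pos: [228.9, -326.1, 231.6]
ee_rot: [0.993, 0.121, 0.0, -0.0]
ft_force: [0.0, -0.7, -0.8]
finger_gap: 0.602
```

>>> arm_command(xyz=[[0.143,-0.151,0],[0.143,-0.151,0],[0.143,-0.151,0],[0.143,-0.151,0],[0.143,-0.151,0]], roll=[0,0,0,0,0], gripper=[-0.2,-0.2,-0.2,-0.2,-0.2])

```text
time: 2.4
tool_pos: [332.0, -145.6, 231.6]
ee_rot: [0.993, 0.122, 0.0, -0.0]
ft_force: [-0.2, -0.5, 0.1]
finger_gap: 0.597
```

>>> arm_command(xyz=[[0.108,-0.226,0],[0.108,-0.226,0],[0.108,-0.226,0],[0.108,-0.226,0],[0.108,-0.226,0]], roll=[0,0,0,0,0], gripper=[-0.2,-0.2,-0.2,-0.2,-0.2])

```text
time: 2.9
tool_pos: [382.5, 96.9, 231.6]
ee_rot: [0.993, 0.119, 0.001, 0.0]
ft_force: [1.2, -0.3, -0.2]
finger_gap: 0.599
```

>>> arm_command(xyz=[[0.107,-0.225,0],[0.107,-0.225,0],[0.107,-0.225,0],[0.107,-0.225,0],[0.107,-0.225,0]], roll=[0,0,0,0,0], gripper=[-0.2,-0.2,-0.2,-0.2,-0.2])

```text
time: 3.4
tool_pos: [433.7, 341.1, 231.1]
ee_rot: [0.993, 0.119, 0.0, 0.0]
ft_force: [2.1, -1.3, 0.4]
finger_gap: 0.602
```

>>> arm_command(xyz=[[0,0,0],[0,0,0],[0,0,0],[0,0,0],[0,0,0]], roll=[-0.14,-0.28,-0.42,-0.56,-0.7], gripper=[-0.2,-0.2,-0.2,-0.2,-0.2])

```text
time: 3.9
tool_pos: [433.7, 338.8, 231.1]
ee_rot: [0.891, 0.455, -0.0, 0.0]
ft_force: [0.0, 1.0, -0.5]
finger_gap: 0.602
```

>>> arm_command(xyz=[[0,0,0.01],[0,0,0.03],[0,0,0.05],[0,0,0.07],[0,0,0.08]], roll=[-0.14,-0.28,-0.42,-0.56,-0.7], gripper=[-0.2,-0.2,-0.2,-0.2,-0.2])

```text
time: 4.4
tool_pos: [433.2, 338.4, 149.4]
ee_rot: [0.681, 0.732, -0.001, -0.0]
ft_force: [0.5, 0.5, 0.2]
finger_gap: 0.597
```

>>> arm_command(xyz=[[0,0,0.01],[0,0,0.02],[0,0,0.03],[0,0,0.04],[0,0,0.05]], roll=[-0.14,-0.28,-0.42,-0.56,-0.7], gripper=[-0.2,-0.2,-0.2,-0.2,-0.2])

```text
time: 4.9
tool_pos: [433.7, 338.8, 100.7]
ee_rot: [0.388, 0.921, -0.0, 0.0]
ft_force: [0.0, -0.5, -0.8]
finger_gap: 0.602
```

>>> arm_command(xyz=[[0,0,0.01],[0,0,0.02],[0,0,0.02],[0,0,0.02]], roll=[-0.14,-0.28,-0.324,-0.324], gripper=[-0.2,-0.2,-0.2,-0.2])

```text
time: 5.3
tool_pos: [433.6, 338.8, 80.9]
ee_rot: [0.237, 0.971, -0.0, -0.0]
ft_force: [0.3, -0.1, 0.5]
finger_gap: 0.603
```

```bash
cat > look.py <<'E'
from h import *
from scipy.spatial.transform import Rotation as R
import sys
np.set_printoptions(precision=2,suppress=True)
def state():
    s=bot.observe();M=R.from_quat(s["ee_rot"]).as_matrix()
    print("t",s["time"],"pos",s["tool_pos"],"xang",np.degrees(np.arctan2(M[1,0],M[0,0])),"F",s["ft_force"],"gap",s["finger_gap"],"j",s["joints"]);return s,M
def togo(M,p,q): print("tool shift mm",M.T@(np.array(q)-p))
E
python3 - <<'E'
from look import *
s,M=state()
ims=[]
for c in("top","side"):
    f=bot.grab_frame(c)
    p=np.r_[433.5,341,20,1];q=np.linalg.inv(f["T"])@p
    u=int(f["cx"]-f["fx"]*q[0]/q[2]);v=int(f["cy"]+f["fy"]*q[1]/q[2])
    ims.append(cv2.resize(f["image"][v-40:v+40,u-50:u+50],(500,400),interpolation=cv2.INTER_CUBIC))
    for r in bot.trace(c,"blank"):
        P=cloud(f,r["region"]);Q=P[P[:,2]>12]
        if len(Q)>5: print(c,r["uv"],r["score"],len(Q),cv2.minAreaRect(Q[:,:2].astype(np.float32)))
cv2.imwrite("pics/d.png",cv2.resize(np.hstack(ims),(800,320)))
togo(M,s["tool_pos"],[433.3,340.7,7])
E
```

```text
t 5.3 pos [433.57 338.8   80.87] xang 152.52716609665444 F [ 0.26 -0.05  0.48] gap 0.6032375285738273 j [ 0.45  0.53  1.6  -0.    1.01 -0.64]
top [141.0, 246.1] 0.66 173 ((330.47637939453125, 334.91180419921875), (28.72083854675293, 57.02388000488281), 57.98202896118164)
top [417.9, 190.7] 0.6 1712 ((477.688232421875, -527.656982421875), (278.7288818359375, 111.6419906616211), 58.23123550415039)
side [192.4, 154.2] 0.67 73 ((434.43328857421875, 340.0585632324219), (37.616966247558594, 56.98563766479492), 66.0043716430664)
side [171.3, 164.9] 0.54 86 ((330.05316162109375, 334.11676025390625), (40.39744567871094, 60.49786376953125), 54.94831085205078)
side [174.9, 151.1] 0.53 57 ((370.0720520019531, 431.880615234375), (31.45398712158203, 53.27570343017578), 82.36917877197266)
tool shift mm [ 1.11  1.6  73.87]
```

View pics/d.png

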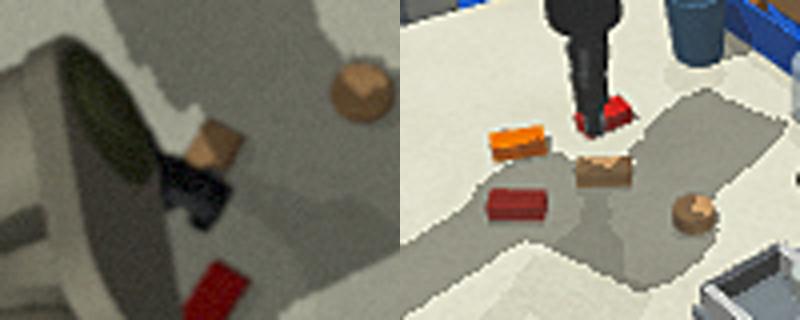

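The gripper is above the beech blank, with the fingers over it in the side half. The side cloud agrees within 1–2 mm. I descend and grip.

>>> arm_command(xyz=[[0.001,0.0015,0.03],[0.001,0.0015,0.055],[0.001,0.0015,0.068],[0.001,0.0015,0.074],[0.001,0.0015,0.074]], roll=[0,0,0,0,0], gripper=[-0.2,-0.2,-0.2,-0.2,-0.2])

```text
time: 6.0
tool_pos: [432.7, 341.3, 7.3]
ee_rot: [0.237, 0.971, -0.0, -0.0]
ft_force: [-0.6, -0.1, -0.2]
finger_gap: 0.597
```

>>> arm_command(xyz=[[0,0,0],[0,0,0],[0,0,0],[0,0,0],[0,0,0]], roll=[0,0,0,0,0], gripper=[1,1,1,1,1], grip_force=40)

```text
time: 6.5
tool_pos: [433.3, 341.7, 8.5]
ee_rot: [0.237, 0.971, 0.001, 0.001]
ft_force: [0.2, 0.1, 6.3]
finger_gap: 0.339
```

>>> arm_command(xyz=[[0,0,0],[0,0,-0.02],[0,0,-0.06],[0,0,-0.1],[0,0,-0.13]], roll=[0,0,0,0,0], gripper=[1,1,1,1,1])

```text
time: 7.0
tool_pos: [432.9, 341.5, 140.1]
ee_rot: [0.237, 0.971, 0.001, 0.001]
ft_force: [-0.0, -0.1, -0.9]
finger_gap: 0.335
```

Run:
```python
from look import *
s,M=state()
f=bot.grab_frame("side");p=s["tool_pos"]
q=np.linalg.inv(f["T"])@np.r_[p,1]
u=int(f["cx"]-f["fx"]*q[0]/q[2]);v=int(f["cy"]+f["fy"]*q[1]/q[2])
A=cv2.resize(f["image"][v-40:v+40,u-50:u+50],(400,320),interpolation=cv2.INTER_CUBIC)
for r in bot.trace("side","blank"):
    P=cloud(f,r["region"]);print(r["uv"],r["score"],len(P),np.median(P,0),P.min(0),P.max(0))
f=bot.grab_frame("top")
B=cv2.resize(f["image"][140:225,205:345],(500,304),interpolation=cv2.INTER_CUBIC)
# nest from top, now unobscured?
for n,z in(("nest",46),("knob",80),("jig",0)):
    for r in bot.mark_of("top",n)[:2]:print(n,r["uv"],r["score"],px2w(f,r["uv"],z))
print("nest crop px",px2w(f,(276.9,188),52),"bush",px2w(f,(255.2,190.9),103))
for r in bot.trace("top","carriage")[:1]:
    P=cloud(f,r["region"]);Q=P[(P[:,2]>38)&(P[:,2]<60)];print("car",cv2.minAreaRect(Q[:,:2].astype(np.float32)))
    K=P[P[:,2]>85];print("knob",len(K),K.mean(0))
for r in bot.trace("top","jig")[:1]:
    P=cloud(f,r["region"]);print("jig",cv2.minAreaRect(P[:,:2].astype(np.float32)))
cv2.imwrite("pics/top2.png",f["image"])
cv2.imwrite("pics/e.png",np.vstack([cv2.copyMakeBorder(A,0,0,0,100,0),B])[:600])
```

```text
t 7.0 pos [432.86 341.55 140.15] xang 152.56952722586144 F [-0.04 -0.12 -0.91] gap 0.33500465334592905 j [ 0.46  0.45  1.54  0.    1.14 -0.64]
[174.0, 162.7] 0.64 108 [330.65 329.64  17.49] [300.14 305.86  -0.38] [362.64 356.51  23.49]
[194.6, 141.5] 0.63 98 [472.4  422.32  15.77] [444.7  406.88  -2.21] [506.44 448.93  23.77]
[174.0, 148.7] 0.63 93 [369.86 425.61  16.67] [339.9  412.48  -2.41] [401.93 452.25  24.52]
[265.0, 207.1] 0.58 746 [ 510.28 -106.37   46.14] [ 463.26 -185.46   35.58] [562.09 -12.16  98.18]
[193.4, 129.7] 0.42 66 [440.67 333.42 148.31] [401.32 313.19 133.41] [460.87 359.46 152.48]
nest [275.3, 185.9] 0.68 [509.82 -54.13  46.  ]
knob [317.1, 181.6] 0.94 [ 519.71 -168.1    80.  ]
jig [275.9, 190.8] 0.82 [498.37 -58.59   0.  ]
nest crop px [503.41 -58.33  52.  ] bush [492.08   3.44 103.  ]
car ((511.1327209472656, -97.19609069824219), (75.16864013671875, 164.3358917236328), 9.632094383239746)
knob 34 [ 521.29 -158.03   93.95]
jig ((524.0360717773438, -56.64031982421875), (162.63035583496094, 349.72808837890625), 9.395569801330566)
```

View pics/e.png

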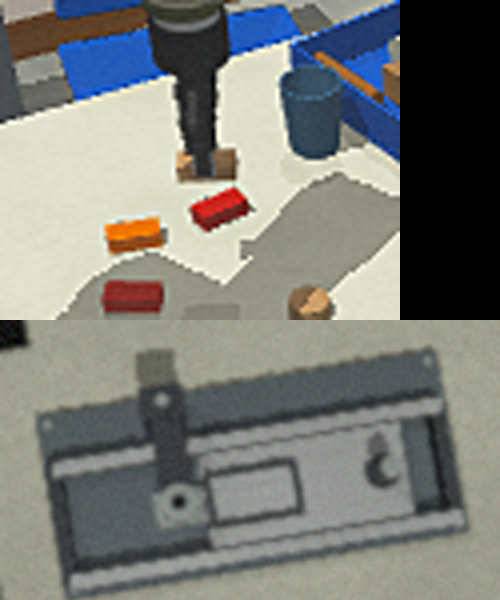

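The side half shows the blank gripped level between the fingers. The top half shows the nest unobscured at about (276.5,188). I'll measure the nest more precisely in a rectified view.

Run:
```python
from look import *
from scipy.ndimage import map_coordinates, gaussian_filter
from scipy.optimize import minimize
for c in("top","side"):
    f=bot.grab_frame(c);g=cv2.cvtColor(f["image"],cv2.COLOR_BGR2GRAY).astype(float)
    Ti=np.linalg.inv(f["T"])
    def samp(a,b,z,x0,y0,th):
        X=x0+a*np.cos(th)-b*np.sin(th);Y=y0+a*np.sin(th)+b*np.cos(th)
        q=Ti@np.stack([X,Y,np.full_like(X,z),np.ones_like(X)])
        return map_coordinates(g,[f["cy"]+f["fy"]*q[1]/q[2],f["cx"]-f["fx"]*q[0]/q[2]],order=1)
    # wall frame centreline (z=52 top): rect 41 x 71
    n=60;t=np.linspace(-.5,.5,n)
    def fr(w,h): return np.r_[t*w,t*w,np.full(n,-w/2),np.full(n,w/2)],np.r_[np.full(n,-h/2),np.full(n,h/2),t*h,t*h]
    a1,b1=fr(41,71);a2,b2=fr(29,59);a3,b3=fr(53,83)
    for z in(52,):
        best=min((( samp(a1,b1,z,x,y,th).mean()-.5*samp(a2,b2,z,x,y,th).mean()-.5*samp(a3,b3,z,x,y,th).mean(),x,y,np.degrees(th)) for x in np.arange(494,512,.75) for y in np.arange(-66,-46,.75) for th in np.radians([7,8.5,9.5,10.5,11.5,13])))
        print(c,"nest fit",best)
    for r in bot.trace(c,"carriage")[:1]:
        P=cloud(f,r["region"]);K=P[P[:,2]>93];print("knob top",len(K),cv2.minAreaRect(K[:,:2].astype(np.float32)),K.mean(0))
        # wall top depth points
        W=P[(P[:,2]>49.5)&(P[:,2]<56)];print("wall pts",len(W),W.mean(0))
    for n_,z in(("nest",46),("knob",80)):
        for r in bot.mark_of(c,n_)[:1]:print(n_,px2w(f,r["uv"],z))
s,M=state()
```

```text
top nest fit (np.float64(-60.408425592637755), np.float64(503.75), np.float64(-54.75), np.float64(9.5))
knob top 24 ((521.5133056640625, -158.56842041015625), (13.898004531860352, 13.914119720458984), 89.69975280761719) [ 521.48 -159.31   94.61]
wall pts 115 [508.19 -80.38  51.28]
nest [506.4 -65.3  46. ]
knob [ 515.8  -164.46   80.  ]
side nest fit (np.float64(-100.60312222741905), np.float64(503.0), np.float64(-60.75), np.float64(9.5))
knob top 15 ((520.953369140625, -161.4090118408203), (15.610587120056152, 12.390629768371582), 73.73129272460938) [ 520.64 -161.48   95.42]
wall pts 98 [507.49 -81.29  51.85]
nest [504.81 -51.32  46.  ]
knob [ 514.25 -172.21   80.  ]
t 7.8 pos [432.54 341.33 137.21] xang 152.56453994870515 F [-0.16  0.53 -0.61] gap 0.3405334091560555 j [ 0.46  0.46  1.55  0.    1.14 -0.64]
```

>>> arm_command(xyz=[[-0.01,-0.013,-0.03],[-0.035,-0.045,-0.04],[-0.063,-0.082,-0.04],[-0.093,-0.12,-0.04],[-0.123,-0.16,-0.04]], roll=[0,0,0,0,0], gripper=[1,1,1,1,1])

```text
time: 8.3
tool_pos: [468.1, 141.0, 177.5]
ee_rot: [0.237, 0.972, 0.0, 0.0]
ft_force: [2.1, -0.2, -0.6]
finger_gap: 0.341
```

>>> arm_command(xyz=[[-0.028,-0.036,0],[-0.056,-0.073,0],[-0.084,-0.109,0],[-0.108,-0.14,0],[-0.123,-0.16,0]], roll=[0,0,0,0,0], gripper=[1,1,1,1,1])

```text
time: 8.8
tool_pos: [503.7, -58.7, 177.3]
ee_rot: [0.238, 0.971, -0.0, 0.0]
ft_force: [0.1, 0.2, 0.2]
finger_gap: 0.339
```

>>> arm_command(xyz=[[0,0,0],[0,0,0],[0,0,0],[0,0,0],[0,0,0]], roll=[0.14,0.28,0.42,0.56,0.7], gripper=[1,1,1,1,1])

```text
time: 9.3
tool_pos: [503.5, -56.0, 177.3]
ee_rot: [0.558, 0.83, 0.0, 0.0]
ft_force: [0.0, -0.3, -1.4]
finger_gap: 0.338
```

>>> arm_command(xyz=[[0,0,0.02],[0,0,0.04],[0,0,0.06],[0,0,0.07],[0,0,0.07]], roll=[0.13,0.226,0.226,0.226,0.226], gripper=[1,1,1,1,1])

```text
time: 9.8
tool_pos: [503.0, -55.9, 106.4]
ee_rot: [0.646, 0.763, -0.0, -0.001]
ft_force: [-0.9, 0.0, 0.3]
finger_gap: 0.341
```

Run:
```python
from look import *
s,M=state(); togo(M,s["tool_pos"],[503.7,-56.3,54.5])
ims=[]
for c in("top","side"):
    f=bot.grab_frame(c);q=np.linalg.inv(f["T"])@np.r_[500,-80,60,1]
    u=int(f["cx"]-f["fx"]*q[0]/q[2]);v=int(f["cy"]+f["fy"]*q[1]/q[2])
    ims.append(cv2.resize(f["image"][v-40:v+40,u-50:u+50],(400,320),interpolation=cv2.INTER_CUBIC))
    for r in bot.trace(c,"blank"):
        P=cloud(f,r["region"])
        if len(P) and abs(P[:,1].mean()+60)<60: Q=P[P[:,2]>70];print(c,r["score"],len(Q),cv2.minAreaRect(Q[:,:2].astype(np.float32)) if len(Q)>4 else "",P.min(0),P.max(0))
cv2.imwrite("pics/g.png",np.hstack(ims))
```

```text
t 9.8 pos [502.97 -55.87 106.42] xang 99.5253246960172 F [-0.89  0.05  0.31] gap 0.3406188384283033 j [-0.34  0.41  1.71 -0.    1.02 -0.51]
tool shift mm [-0.59  0.75 51.92]
side 0.66 98 ((505.15252685546875, -65.91474914550781), (32.83420181274414, 49.2464485168457), 4.813864707946777) [488.9  -90.75  34.53] [572.08  -1.4  144.35]
```

View pics/g.png

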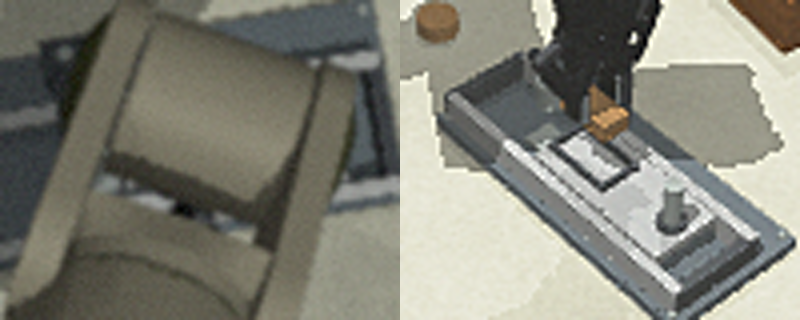

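The side half shows the blank held straight above the nest frame, with the knob behind it. I descend in stages and watch the force.

>>> arm_command(xyz=[[-0.0005,0.0008,0.02],[-0.0005,0.0008,0.035],[-0.0005,0.0008,0.042],[-0.0005,0.0008,0.043],[-0.0005,0.0008,0.043]], roll=[0,0,0,0,0], gripper=[1,1,1,1,1])

```text
time: 10.5
tool_pos: [504.7, -56.5, 65.0]
ee_rot: [0.646, 0.763, 0.0, 0.0]
ft_force: [0.4, 0.4, 0.2]
finger_gap: 0.335
```

>>> arm_command(xyz=[[0,0,0.002],[0,0,0.004],[0,0,0.006],[0,0,0.006]], roll=[0,0,0,0], gripper=[1,1,1,1])

```text
time: 10.9
tool_pos: [504.2, -56.3, 58.1]
ee_rot: [0.646, 0.763, -0.0, -0.0]
ft_force: [-0.8, -0.6, -0.7]
finger_gap: 0.336
```

Run:
```python
from look import *
s,M=state(); togo(M,s["tool_pos"],[503.7,-56.3,54.5])
f=bot.grab_frame("side");q=np.linalg.inv(f["T"])@np.r_[500,-80,60,1]
u=int(f["cx"]-f["fx"]*q[0]/q[2]);v=int(f["cy"]+f["fy"]*q[1]/q[2])
cv2.imwrite("pics/h.png",cv2.resize(f["image"][v-35:v+35,u-45:u+45],(720,560),interpolation=cv2.INTER_CUBIC))
```

```text
t 10.9 pos [504.22 -56.32  58.11] xang 99.50934160110339 F [-0.75 -0.62 -0.66] gap 0.3359427101337997 j [-0.34  0.49  1.75  0.    0.91 -0.51]
tool shift mm [ 0.11 -0.51  3.61]
```

View pics/h.png

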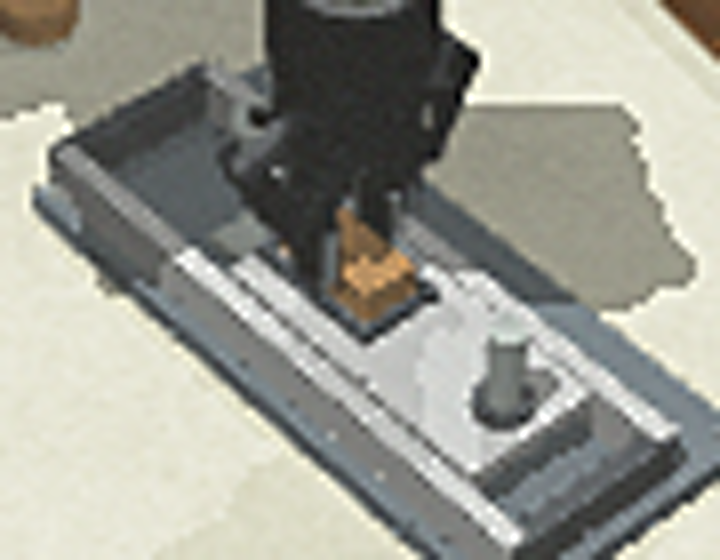

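The blank's near end is inside the dark frame at about (370,300) in the crop. Its underside is already below the wall tops and there is no contact force. I lower the last few mm, release and rise.

>>> arm_command(xyz=[[0,0,0.002],[0,0,0.0035],[0,0,0.0035]], roll=[0,0,0], gripper=[1,1,1])

```text
time: 11.25
tool_pos: [504.3, -56.4, 54.7]
ee_rot: [0.646, 0.763, -0.0, -0.0]
ft_force: [-0.2, 0.8, -0.5]
finger_gap: 0.337
```

>>> arm_command(xyz=[[0,0,0],[0,0,0],[0,0,0],[0,0,0],[0,0,0]], roll=[0,0,0,0,0], gripper=[0.2,0.1,0,0,0])

```text
time: 11.75
tool_pos: [504.4, -56.4, 54.8]
ee_rot: [0.646, 0.763, 0.0, 0.0]
ft_force: [-0.7, -0.2, -0.1]
finger_gap: 0.504
```

>>> arm_command(xyz=[[0,0,-0.01],[0,0,-0.03],[0,0,-0.06],[0,0,-0.09],[0,0,-0.09]], roll=[0,0,0,0,0], gripper=[0,0,0,0,0])

```text
time: 12.25
tool_pos: [506.1, -56.9, 149.2]
ee_rot: [0.646, 0.763, 0.001, 0.004]
ft_force: [1.0, 0.9, -0.5]
finger_gap: 0.499
```

Run:
```python
from look import *
s,M=state()
f=bot.grab_frame("side");q=np.linalg.inv(f["T"])@np.r_[500,-80,60,1]
u=int(f["cx"]-f["fx"]*q[0]/q[2]);v=int(f["cy"]+f["fy"]*q[1]/q[2])
cv2.imwrite("pics/i.png",cv2.resize(f["image"][v-35:v+35,u-45:u+45],(720,560),interpolation=cv2.INTER_CUBIC))
for r in bot.trace("side","blank"):
    P=cloud(f,r["region"])
    if abs(P[:,1].mean()+60)<60:
        Q=P[(P[:,2]>60)&(P[:,2]<75)];print(r["score"],len(Q),cv2.minAreaRect(Q[:,:2].astype(np.float32)) if len(Q)>4 else "",Q.mean(0))
        if len(Q)>10: A=np.c_[Q[:,:2]-Q[:,:2].mean(0),np.ones(len(Q))];print("plane",np.linalg.lstsq(A,Q[:,2],rcond=None)[0])
r=bot.trace("side","carriage")[0];P=cloud(f,r["region"]);K=P[(P[:,2]>88)&(P[:,2]<99)];print("knob",len(K),K.mean(0),cv2.minAreaRect(K[:,:2].astype(np.float32)))
c9,s9=np.cos(np.radians(9.5)),np.sin(np.radians(9.5))
k=np.array([504.2,-56.3])-105*np.array([-s9,c9]);print("knob target",k);togo(M,s["tool_pos"],[*k,63])
```

```text
t 12.25 pos [506.11 -56.92 149.15] xang 99.51856241682702 F [ 1.03  0.89 -0.46] gap 0.49934149022526086 j [-0.34  0.36  1.67  0.    1.11 -0.51]
0.53 104 ((504.5570373535156, -59.24455261230469), (32.387962341308594, 60.52682876586914), 11.324106216430664) [503.82 -61.21  65.32]
plane [ 0.    0.01 65.32]
knob 16 [ 520.37 -161.69   93.97] ((520.1731567382812, -159.94529724121094), (11.835753440856934, 15.582813262939453), 0.7231993079185486)
knob target [ 521.53 -159.86]
tool shift mm [-103.75   -2.4    86.52]
```

View pics/i.png

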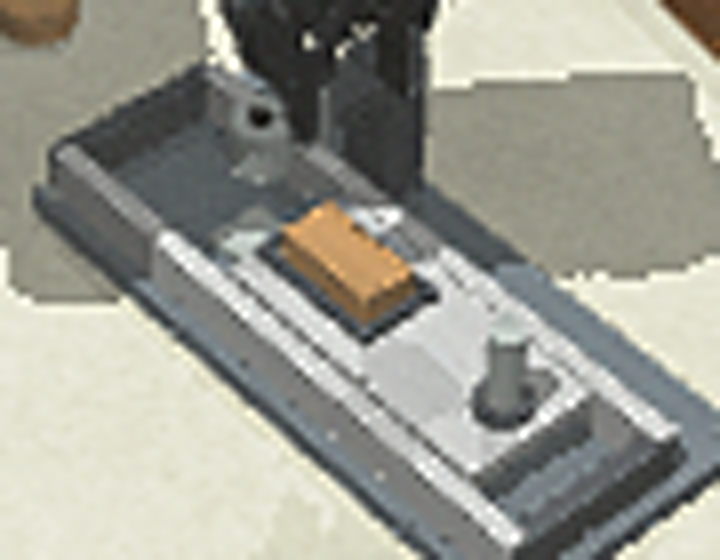

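The blank lies flat in the frame, with its top at 65 mm and no tilt. The knob stands at (505,365) in the crop. I go to the knob.

>>> arm_command(xyz=[[-0.035,0,0],[-0.07,0,0],[-0.105,0,0],[-0.105,0,0.02],[-0.105,0,0.04]], roll=[0,0,0,0,0], gripper=[0,0,0,0,0])

```text
time: 12.9
tool_pos: [521.2, -160.7, 103.2]
ee_rot: [0.647, 0.763, -0.0, -0.001]
ft_force: [0.0, -0.0, 0.5]
finger_gap: 0.5
```

>>> arm_command(xyz=[[0,0,0.02],[0,0,0.035],[0,0,0.042],[0,0,0.042]], roll=[0,0,0,0], gripper=[0,0,0,0])

```text
time: 13.3
tool_pos: [521.0, -159.5, 61.5]
ee_rot: [0.646, 0.763, -0.0, -0.001]
ft_force: [-0.2, 0.7, 0.3]
finger_gap: 0.498
```

>>> arm_command(xyz=[[0,0,0],[0,0,0],[0,0,0],[0,0,0],[0,0,0]], roll=[0,0,0,0,0], gripper=[0.3,0.6,1,1,1], grip_force=60)

```text
time: 13.8
tool_pos: [522.9, -160.0, 63.8]
ee_rot: [0.646, 0.763, 0.001, 0.002]
ft_force: [5.2, 1.3, -2.0]
finger_gap: 0.188
```

Run:
```python
from look import *
s,M=state();print("F tool",M.T@s["ft_force"])
```

```text
t 13.8 pos [ 522.85 -160.01   63.78] xang 99.50656740078264 F [ 5.19  1.25 -2.05] gap 0.18760383857762616 j [-0.51  0.55  1.63  0.    0.97 -0.68]
F tool [0.38 5.32 2.06]
```

The knob is gripped (gap about 16–18 mm). There is a 5 N side load, so I ease that out and slide along tool +x.

>>> arm_command(xyz=[[0.002,0.0015,0],[0.006,0.0015,0],[0.012,0.0015,0],[0.016,0.0015,0],[0.02,0.0015,0]], roll=[0,0,0,0,0], gripper=[1,1,1,1,1])

```text
time: 14.3
tool_pos: [519.6, -141.2, 63.7]
ee_rot: [0.646, 0.763, -0.001, 0.001]
ft_force: [-5.1, -8.7, 4.1]
finger_gap: 0.191
```

>>> arm_command(xyz=[[0.005,0,0],[0.01,0,0],[0.015,0,0],[0.019,0,0],[0.022,0,0]], roll=[0,0,0,0,0], gripper=[1,1,1,1,1])

```text
time: 14.8
tool_pos: [515.8, -119.4, 63.7]
ee_rot: [0.646, 0.763, -0.001, 0.001]
ft_force: [-5.3, -7.5, 5.3]
finger_gap: 0.197
```

```bash
cat > st.py <<'E'
from look import *
s,M=state();d=s["tool_pos"][:2]-np.array([522.9,-160.0]);print("F tool",M.T@s["ft_force"],"travel",d@M[:2,0],"lat",d@M[:2,1])
E
python3 st.py
python3 - <<'E'
from look import *
s,M=state()
f=bot.grab_frame("side");q=np.linalg.inv(f["T"])@np.r_[497,-30,70,1]
u=int(f["cx"]-f["fx"]*q[0]/q[2]);v=int(f["cy"]+f["fy"]*q[1]/q[2])
cv2.imwrite("pics/k.png",cv2.resize(f["image"][v-35:v+35,u-45:u+45],(720,560),interpolation=cv2.INTER_CUBIC))
E
```

```text
t 14.8 pos [ 515.83 -119.4    63.72] xang 99.5373776738331 F [-5.34 -7.49  5.31] gap 0.19665742458508012 j [-0.45  0.52  1.68 -0.    0.95 -0.61]
F tool [-6.51 -6.51 -5.29] travel 41.212823749745745 lat -0.24584123674139596
t 14.8 pos [ 515.83 -119.4    63.72] xang 99.5373776738331 F [-5.34 -7.49  5.31] gap 0.19665742458508012 j [-0.45  0.52  1.68 -0.    0.95 -0.61]
```

View pics/k.png

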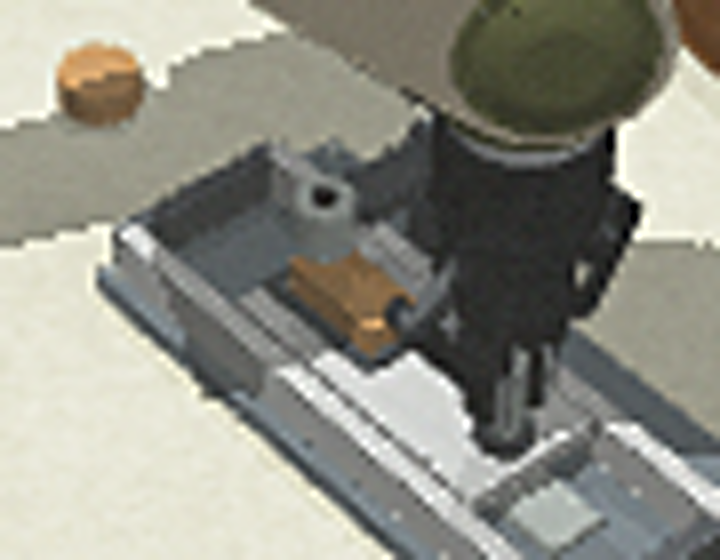

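The side view shows the blank aboard at about (355,300) in the crop and short of the bush at (325,200). I ease the side load and continue in small steps, reading the force.

>>> arm_command(xyz=[[0.001,-0.001,0],[0.003,-0.001,0],[0.004,-0.001,0],[0.004,-0.001,0]], roll=[0,0,0,0], gripper=[1,1,1,1])

```text
time: 15.25
tool_pos: [515.1, -115.1, 63.7]
ee_rot: [0.646, 0.763, -0.0, 0.001]
ft_force: [-1.5, -3.5, 6.7]
finger_gap: 0.192
```

>>> arm_command(xyz=[[0.001,0,0],[0.002,0,0]], roll=[0,0], gripper=[1,1])

```text
time: 15.45
tool_pos: [514.8, -113.5, 63.7]
ee_rot: [0.646, 0.763, -0.0, 0.001]
ft_force: [-1.2, -7.2, 5.5]
finger_gap: 0.194
```

>>> arm_command(xyz=[[0.001,0,0],[0.002,0,0]], roll=[0,0], gripper=[1,1])

```text
time: 15.65
tool_pos: [514.5, -111.5, 63.7]
ee_rot: [0.646, 0.763, -0.0, 0.001]
ft_force: [-1.3, -6.8, 4.0]
finger_gap: 0.192
```

>>> arm_command(xyz=[[0.001,0,0],[0.002,0,0]], roll=[0,0], gripper=[1,1])

```text
time: 15.85
tool_pos: [514.1, -109.5, 63.7]
ee_rot: [0.646, 0.763, -0.0, 0.001]
ft_force: [-1.1, -6.7, 5.8]
finger_gap: 0.192
```

```bash
python3 st.py
```

```text
t 15.85 pos [ 514.12 -109.52   63.73] xang 99.52608674649439 F [-1.08 -6.68  5.83] gap 0.19190914791497468 j [-0.43  0.51  1.69 -0.    0.94 -0.6 ]
F tool [-6.43 -2.16 -5.82] travel 51.233217576063055 lat -0.30114761237710674
```

>>> arm_command(xyz=[[0.001,0,0],[0.001,0,0]], roll=[0,0], gripper=[1,1])

```text
time: 16.05
tool_pos: [513.9, -108.2, 63.7]
ee_rot: [0.646, 0.763, -0.0, 0.001]
ft_force: [-1.4, -4.5, 7.0]
finger_gap: 0.191
```

>>> arm_command(xyz=[[0.001,0,0],[0.001,0,0]], roll=[0,0], gripper=[1,1])

```text
time: 16.25
tool_pos: [513.7, -107.2, 63.7]
ee_rot: [0.646, 0.763, -0.0, 0.001]
ft_force: [-0.8, -3.4, 6.9]
finger_gap: 0.193
```

>>> arm_command(xyz=[[0.001,0,0],[0.001,0,0]], roll=[0,0], gripper=[1,1])

```text
time: 16.45
tool_pos: [513.5, -105.9, 63.7]
ee_rot: [0.646, 0.763, 0.0, 0.001]
ft_force: [-0.4, -2.5, 7.8]
finger_gap: 0.192
```

>>> arm_command(xyz=[[0.001,0,0],[0.001,0,0]], roll=[0,0], gripper=[1,1])

```text
time: 16.65
tool_pos: [513.3, -104.8, 63.7]
ee_rot: [0.646, 0.763, 0.0, 0.001]
ft_force: [-2.7, -0.9, 7.7]
finger_gap: 0.19
```

>>> arm_command(xyz=[[0.001,0,0],[0.001,0,0]], roll=[0,0], gripper=[1,1])

```text
time: 16.85
tool_pos: [513.1, -103.7, 63.7]
ee_rot: [0.646, 0.763, 0.0, 0.001]
ft_force: [-1.4, -0.4, 7.4]
finger_gap: 0.191
```

```bash
python3 st.py
```

```text
t 16.85 pos [ 513.09 -103.7    63.72] xang 99.51826257106792 F [-1.37 -0.36  7.38] gap 0.19105324513687552 j [-0.42  0.51  1.7  -0.    0.94 -0.59]
F tool [-0.14 -1.4  -7.38] travel 57.143881013331104 lat -0.36574409919794065
```

>>> arm_command(xyz=[[0.001,0,0],[0.001,0,0]], roll=[0,0], gripper=[1,1])

```text
time: 17.05
tool_pos: [512.9, -102.5, 63.7]
ee_rot: [0.646, 0.763, 0.0, 0.0]
ft_force: [-0.8, 0.7, 8.2]
finger_gap: 0.192
```

>>> arm_command(xyz=[[0.001,0,0],[0.001,0,0]], roll=[0,0], gripper=[1,1])

```text
time: 17.25
tool_pos: [512.7, -101.5, 63.7]
ee_rot: [0.646, 0.763, 0.0, 0.0]
ft_force: [-1.8, 1.8, 8.8]
finger_gap: 0.191
```

```bash
python3 st.py
```

```text
t 17.25 pos [ 512.68 -101.47   63.71] xang 99.51515916168918 F [-1.77  1.82  8.77] gap 0.191279275784253 j [-0.42  0.5   1.7   0.    0.94 -0.59]
F tool [ 2.09 -1.44 -8.78] travel 59.40954414145827 lat -0.4025482100398454
```

>>> arm_command(xyz=[[0.001,0,0],[0.001,0,0]], roll=[0,0], gripper=[1,1])

```text
time: 17.45
tool_pos: [512.5, -100.4, 63.7]
ee_rot: [0.646, 0.763, 0.0, 0.0]
ft_force: [-2.1, 0.5, 8.1]
finger_gap: 0.192
```

```bash
python3 st.py
```

```text
t 17.45 pos [ 512.5  -100.39   63.71] xang 99.51834223277727 F [-2.07  0.53  8.07] gap 0.1923261035254107 j [-0.42  0.5   1.7   0.    0.94 -0.58]
F tool [ 0.87 -1.95 -8.07] travel 60.50530878035566 lat -0.39854808734848624
```

>>> arm_command(xyz=[[0.001,0,0],[0.001,0,0]], roll=[0,0], gripper=[1,1])

```text
time: 17.65
tool_pos: [512.5, -100.1, 63.7]
ee_rot: [0.646, 0.763, -0.0, 0.001]
ft_force: [-1.4, -2.6, 7.0]
finger_gap: 0.196
```

```bash
python3 st.py
```

```text
t 17.65 pos [ 512.45 -100.08   63.71] xang 99.52594389879043 F [-1.36 -2.62  6.99] gap 0.19641326118976962 j [-0.42  0.5   1.7  -0.    0.94 -0.58]
F tool [-2.36 -1.77 -6.98] travel 60.82244063114349 lat -0.38571128359465096
```

The force signature is: drag 6.5 N, fading to 0, a pull of +2 N, then resistance with almost no motion for a 1 mm command. This is at 60.8 mm, against 61 mm predicted from the bush in the image. I'll make one small confirming push, well under 13 N, and look.

>>> arm_command(xyz=[[0.001,0,0],[0.001,0,0],[0.001,0,0]], roll=[0,0,0], gripper=[1,1,1])

```text
time: 17.95
tool_pos: [512.4, -99.9, 63.7]
ee_rot: [0.646, 0.763, -0.0, 0.001]
ft_force: [-0.8, -8.2, 4.9]
finger_gap: 0.192
```

```bash
python3 st.py
```

```text
t 17.95 pos [512.45 -99.93  63.73] xang 99.52539608870454 F [-0.79 -8.15  4.92] gap 0.19182674164085117 j [-0.42  0.5   1.7  -0.    0.93 -0.58]
F tool [-7.92 -2.12 -4.9 ] travel 60.97538470269704 lat -0.36843566172480097
```

>>> arm_command(xyz=[[-0.001,0,0],[-0.0015,0,0],[-0.0015,0,0],[-0.0015,0,0]], roll=[0,0,0,0], gripper=[1,1,1,1])

```text
time: 18.35
tool_pos: [512.5, -100.2, 63.7]
ee_rot: [0.646, 0.763, 0.0, 0.0]
ft_force: [-1.6, 0.1, 7.8]
finger_gap: 0.192
```

```bash
python3 st.py
python3 - <<'E'
from look import *
ims=[]
for c in("side","top"):
    f=bot.grab_frame(c);q=np.linalg.inv(f["T"])@np.r_[497,-20,70,1]
    u=int(f["cx"]-f["fx"]*q[0]/q[2]);v=int(f["cy"]+f["fy"]*q[1]/q[2])
    ims.append(cv2.resize(f["image"][v-40:v+40,u-40:u+40],(400,400),interpolation=cv2.INTER_CUBIC))
    for r in bot.trace(c,"blank"):
        P=cloud(f,r["region"])
        if len(P) and abs(P[:,1].mean())<50: Q=P[(P[:,2]>58)&(P[:,2]<74)];print(c,"blank",r["score"],len(Q),Q.mean(0),np.percentile(Q[:,2],[5,95]))
cv2.imwrite("pics/m.png",np.hstack(ims))
E
```

```text
t 18.35 pos [ 512.47 -100.18   63.72] xang 99.51681088015393 F [-1.61  0.06  7.79] gap 0.19233534252952503 j [-0.42  0.5   1.7   0.    0.94 -0.58]
F tool [ 0.32 -1.57 -7.79] travel 60.723149126069416 lat -0.3995412806553665
side blank 0.61 63 [487.42  -3.03  64.47] [59.86 68.14]
top blank 0.41 120 [492.79   2.22  64.11] [60.62 67.  ]
top blank 0.15 7 [501.68   9.21  63.32] [60.62 65.79]
```

View pics/m.png

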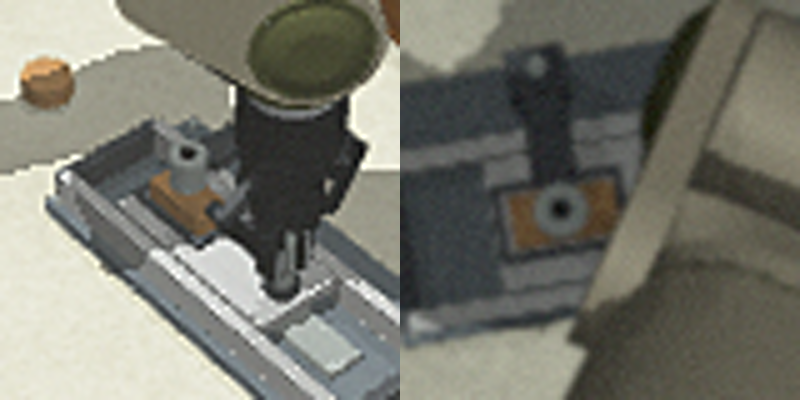

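The top half shows the bush at (560,208) right over the middle of the blank in the nest. The side half shows the knob between the fingers. The 8 N test push moved it only 0.15 mm, and it now rests at about 0 N along the rails, so it is seated. I hand in.

```bash
python3 -c "
from cell import bot
print(bot.job_done())"
```

```text
the job is handed in; nothing more can be done
None
```

The blank is lying flat in the nest, the carriage is seated in the notch under the stamp guide, and the gripper is still holding the knob. I handed the job in at about 18.5 s of the 54 s allowed; no verdict was reported.

**Blank:** I picked up the oblong beech blank, set it in the nest at the loading end and let go. Straight after release its top measured 65 mm with no tilt.

**Notch:** As I slid the knob along the rails, the drag of about 6.5 N faded to zero and became a 2 N pull. It then turned to stiff resistance at about 61 mm of travel, which matches the position I had estimated from the camera. An 8 N test push moved it only about 0.15 mm. After I backed off, the force along the rails was about 0.

**Final view:** The last picture shows the bush centred over the blank and the knob between the fingers.

**Not clean or not checked:**
- The two cameras disagreed by up to 6 mm on the nest position, so I used a value between them. The blank still went in with no contact force.
- The drag read about 6.5 N rather than the stated 4 N, probably because a small side load on the knob added friction.
- About 8 N of vertical force and 2 N sideways remained at the knob at the end.
- I did not measure the bystanders again at the end, but the tool stayed clear of them throughout.

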